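# Fit the lugged cover panel to the instrument housing

### The job

In the slotted rack is one cover panel that has a lug on its face: slide that panel upward out of its slot, lean it on the sloping rest with the lug side facing up, and let go of it. Then take it again (the lug is its handle) and lay it flat, lug up, into the rebate of the open housing so that it is fully home, and let go. Do not drop it, and leave everything else where it is.

Things in the scene. Friction and masses are not known exactly. Their poses are not given: they have to be found in the camera images.
- cover: Black cover panel, 150 g, 100 wide x 120 high x 8 mm, the only one of three with a lug: a straight bar grip in the middle of one face. Origin: centre of the 8 mm slab. x = along the width, -y = normal on the lug side, z = along the 120 mm height (up in the rack). The lug runs along x: 44 mm long (x), 14 mm thick (z -7 to +7), and rises 30 mm (y -4 to -34 mm).
- rack: Fixed rack with three upright slots, 136 (x) x 206 (y) x 80 mm high. Origin: centre underneath, z up. Slots at y = -64, 0, +64 mm; each holds a panel on edge, width along x, lug side to -y, edges at z = 10 and 130 mm. Its sides slide in grooves 11 mm wide, 6.5 mm deep, up to the wall tops at z = 80 mm, so 50 mm stands out. Any panel may be in any slot.
- rest: Fixed easel, facing its -y. Origin: centre underneath, z up. A 90 mm wide board slopes at 45 degrees; its surface meets a 12 mm lip at y = -45, z = 35 mm and runs 75 mm up the slope to y = 8, z = 88 mm. A 120 mm panel standing on the lip overhangs the board's top by 45 mm, with nothing behind that part. Foot 110 (x) x 130 (y) x 12 mm.
- rest_seat (a point): Where the cover's origin lies when it leans on the rest, its 120 mm height along the slope, lower edge on the lip, lug side up (its lug-side normal then points along the rest's -y and up, at 45 degrees). At x = 0, y = -5.4, z = 80.2 mm in the rest's frame; axes as the rest's.
- housing: Fixed black instrument housing, open on top, 126 (x) x 146 (y) x 60 mm high. Origin: centre underneath, z up. Rebate for the cover: 110 (x) x 130 (y) mm inside the 8 mm rim, ledge at z = 52, rim top at z = 60 mm: the cover lies flush with the rim, 120 mm side along y (either way round), 5 mm play all round. Opening inside the ledge 80 x 100 mm.
- housing_seat (a point): Where the cover's origin belongs when it is fully home in the housing: on the housing's axis at z = 56 mm; axes as the housing's.
- blank_panel: Bystander: plain black panel, 100 x 120 x 8 mm, no lug, standing in another slot of the rack. Origin at the slab's centre.
- window_panel: Bystander: black panel, 100 x 120 x 8 mm, with a 52 x 52 mm square window and no lug, standing in another slot of the rack. Origin at the slab's centre.
- lens_ring: Bystander: black ring, 52 mm across, 22 mm high. Origin at the centre underneath.
- lens_barrel: Bystander: dark stepped steel lens barrel, 48 mm across, 30 mm high. Origin at the centre underneath.
- glue: Bystander: white glue bottle, 32 mm across, 100 mm high. Origin at the centre underneath.
- driver: Bystander: screwdriver lying on the bench.
- module: Bystander: black box-shaped module, 70 x 60 x 50 mm. Origin at the centre underneath.
- flux_jar: Bystander: amber jar, 44 mm across, 50 mm high. Origin at the centre underneath.
Things that resemble listed ones, but are neither listed nor needed, are in the scene too. Leave any green or pink look-alike of the rest alone.

How it is judged:
On the way, in this order (a step that is already met when the one before it is completed fails the run):
1. the cover has been drawn up out of its slot, its lower edge clear above the rack's walls (z of cover in the frame of rack above 0.135 m), for 0.1 s.
2. the cover leans on the sloping rest, lug side up, let go by the gripper and still (distance between cover and rest_seat below 0.025 m and angle between cover's own y axis and vertical between 2.17 and 2.54 rad and contact force between cover and rest above 0.1 N and contact force between the fingers and cover below 0.1 N and linear speed of cover below 0.03 m/s), for 0.2 s.
At the end, for the whole second after the job is handed in: The cover lies still in the housing's rebate, lug up and let go: origin within 12 mm sideways and 3 mm in height of housing_seat, tilt under 0.06 rad, 120 mm side within 0.12 rad of the housing's y. Other panels stayed within 25 mm, other loose things within 40 mm of their starts (horizontal distance between cover and housing_seat below 0.012 m and z of cover in the frame of housing_seat between -0.003 and 0.003 m and angle between cover's own y axis and vertical above 3.0816 rad and angle between the z axis of cover and the y axis of housing, either way round below 0.12 rad and linear speed of cover below 0.02 m/s and angular speed of cover below 0.1 rad/s); the robot touches nothing.
It fails at once if the cover is dropped (moves faster than 0.6 m/s with no finger on it) (linear speed of cover above 0.6 m/s and contact force between the fingers and cover below 0.1 N).
It fails at once if the blank panel is moved more than 25 mm (distance of blank_panel from where it was at the start of the episode above 0.025 m).
It fails at once if the window panel is moved more than 25 mm (distance of window_panel from where it was at the start of the episode above 0.025 m).
It fails at once if another loose thing on the bench is moved more than 40 mm (distance of any of lens_ring, lens_barrel, glue, driver, module, flux_jar from where it was at the start of the episode above 0.04 m).
It also fails if it takes over 66 s, if anything falls off the work surface, if the arm or the gripper's body presses on something with over 40 N, if the wrist force passes 120 N, or if a joint passes its speed limit or range.

### The arm

A 6-joint arm with a two-finger parallel gripper is mounted at the origin on the work surface. World frame = base frame: x ahead of the robot, y to its left, z up, the work surface at z = 0. Lengths are in m, angles in rad, forces in N, time in s.
With the tool pointing down it reaches from about 0.375 to 0.9 m from the base axis. Payload 3.1 kg.
Tool frame: the origin (TCP) lies at the very end of the fingers, on their centre line; the grasp point (between the pads) lies 19 mm behind it; z points along the fingers, y is the line along which they close (so a half turn about z gives the same grasp; the last joint's range is limited). The gripper opens to 85 mm and grips with 20 to 120 N. Pads are 22 mm wide; open, the fingers measure 114 mm over their backs; the gripper's body (76 mm by 85 mm) begins 54 mm behind the grasp point. The pads swing forward as they close: fully open they stand 13 mm farther back than shut.
Start: joints at [-1.399, 0.527, 1.433, -0, 1.181, -0.178], TCP at [0.215, -0.587, 0.231] pointing down, gripper open.
Joint ranges: [-3.08, 3.08], [-0.75, 2.2], [0.22, 2.44], [-1.43, 4.57], [0, 2.65], [-2.85, 2.85]. Speed limits (rad/s): [2.79, 2.79, 3.14, 3.14, 3.14, 3.14].

### API

Orientations are given as a 3x3 rotation matrix whose columns are the frame's x, y, z axes.
In Python, from bench import bot, imaging, nets gives the robot as it stands. The module is installed in compiled form; this text tells all that it offers.
- The arm moves only by the tool move_arm, never from a script. Its argument "moves" is a list of rows, each a list of 5 numbers: the shift along the tool's x, y, z in cm, then the turn about the tool's z in degrees, then the opening, from -1 (shut) to 1 (fully open). In form: [[dx, dy, dz, spin, gripper], ...]. A call has 1 to 12 rows; each row is the pose to reach, as a shift and turn from the pose commanded when the call began, along the tool's axes at that moment; what a row does not reach only later rows make up. A row lasts 1/8 s, in which the tool goes at most 62.5 mm and 10.7 degrees, less where a joint would pass 70% of its speed; a pose out of reach is approached as far as the arm can. A call with a gripper value outside its range is refused whole. The fingers move at their own pace and stop on an object; the grip force is fixed at half the most. Time passes only in rows, so rows that repeat a pose let the fingers close. It gives the time, the measured TCP pose, the force, the opening and the grip force at its end, in the units of the state.
- bot.read_state(): the state, without advancing time (a new reading comes with each control period).
- imaging.read_camera(name): name is "scene" or "side" or "wrist"; returns the picture (420x560x3 uint8, red, green, blue); there is no depth.
- imaging.calibration(name): a dict with "fx", "fy", "cx", "cy" (pixels), "T" (4x4, takes a point from camera to world coordinates). Camera axes: x right, y down, z forward; pixel columns grow to the right and rows downward; lengths in m; the calibration is good to about 2 mm. The wrist camera is an equidistant fisheye: a pixel r from the principal point sees the ray r / f radians off the axis. A picture is of the moment at which its call begins: read the wrist's pose just before it. calibration takes no time and is no camera call; for the wrist camera it gives the pose at the moment of the call.
- bot.job_done(): hands the job in; it is judged then, once.
Trained networks look in the newest picture that a camera, given by its name, has taken for a name from the list of things; names that differ only in an ending like _2 or _b are one class to them, and where a whole thing is asked for, a point or a joint stands for the part that bears it (a point fixed in the world has none). Each returns a list of dicts, best first, with "p" (0 to 1); they miss things now and then, are a little off and sometimes report something else, mostly with a low value. They report only what shows in the picture. A call takes as long as a camera call. They do not tell look-alikes from the thing itself.
- nets.masks_of(camera, query): "mask" (420x560 bool, what is visible of it) and "location" ([column, row] in pixels, amid what is visible of it).
The state is a dict: "clock": time; "q": joint angles; "qvel": joint speeds; "tau": joint torques, N m; "tool_pos": TCP position; "tool_rot": TCP orientation; "force": force on the tool from outside, world axes, zero at the start; "torque": the same for the moment, N m; "opening": opening from 0.0 (shut) to 1.0 (fully open); "finger_force": force on a finger pad.
Only numpy, scipy, OpenCV 4.12 (cv2) and the standard library are available. Lean on these libraries where they do the work, as an engineer would, in place of code of your own. Each camera call takes 0.05 s, during which the arm holds its last target. There are 200 camera calls.

## Working session

There is one attempt and no reset: what is moved stays moved. The work goes in short steps, Python scripts to look and compute and a tool call to move; the robot and the scene stay as the last step left them, time stands still between calls to the robot, and variables do not carry over. Pictures are saved under pics/ and viewed, at most 10 in all, crops included, and the job is handed in when it is done.

Besides the shell and the picture viewer there is one more tool, called after "Emit:" by a JSON object that holds its "name" and its "arguments", one argument or row to a line. move_arm: Moves the arm, as the interface text tells. Its arguments: {"type":"object","properties":{"moves":{"type":"array"}},"required":["moves"]}

```bash
mkdir -p pics
cat > h.py <<'E'
import numpy as np, cv2
from bench import bot, imaging, nets
def cal(n):
    return imaging.calibration(n)
def ray(n,uv,c=None):
    c=c or cal(n); u,v=uv
    x=(u-c['cx'])/c['fx']; y=(v-c['cy'])/c['fy']
    if n=='wrist':
        r=np.hypot(x,y); s=np.sin(r)/r if r>1e-9 else 1
        d=np.array([x*s,y*s,np.cos(r)])
    else: d=np.array([x,y,1.])
    T=np.array(c['T']); d=T[:3,:3]@d
    return T[:3,3],d/np.linalg.norm(d)
def onz(n,uv,z,c=None):
    o,d=ray(n,uv,c); return o+d*(z-o[2])/d[2]
def proj(n,p,c=None):
    c=c or cal(n); T=np.array(c['T']); q=T[:3,:3].T@(np.array(p)-T[:3,3])
    if n=='wrist':
        r=np.hypot(q[0],q[1]); t=np.arctan2(r,q[2]); q=np.array([q[0]/r*t,q[1]/r*t,1])
    return np.array([c['fx']*q[0]/q[2]+c['cx'],c['fy']*q[1]/q[2]+c['cy']])
def tri(a,b):
    (o1,d1),(o2,d2)=a,b
    s=np.linalg.lstsq(np.c_[d1,-d2],o2-o1,rcond=None)[0]
    return (o1+d1*s[0]+o2+d2*s[1])/2, np.linalg.norm(o1+d1*s[0]-o2-d2*s[1])
E
python3 - <<'E'
from h import *
np.set_printoptions(precision=3,suppress=True)
for n in ['scene','side','wrist']:
    im=imaging.read_camera(n); cv2.imwrite(f'pics/{n}0.png',im[...,::-1]); c=cal(n); print(n,c['fx'],c['cx'],c['cy'],np.array(c['T']))
    if n!='wrist':
        for q in ['cover','rack','rest','housing','blank_panel','window_panel']:
            print(q,[(round(r['p'],2),np.round(r['location'])) for r in nets.masks_of(n,q)[:4]])
print(bot.read_state()['tool_rot'],bot.read_state()['clock'])
a,b=[cv2.imread(f'pics/{n}0.png') for n in ['scene','side']]
E
```

```text
scene 402.70893749469275 281.1133110226761 209.30053789486627 [[ 0.178  0.743 -0.645  1.129]
 [ 0.984 -0.134  0.118 -0.131]
 [ 0.002 -0.655 -0.755  0.817]
 [ 0.     0.     0.     1.   ]]
cover [(0.64, array([425., 198.])), (0.44, array([377., 202.]))]
rack [(0.79, array([393., 217.])), (0.16, array([273., 240.]))]
rest [(0.95, array([274., 238.])), (0.95, array([133., 166.])), (0.85, array([359., 140.])), (0.51, array([393., 221.]))]
housing [(0.7, array([179., 236.]))]
blank_panel [(0.59, array([405., 201.]))]
window_panel [(0.83, array([381., 204.]))]
side 479.9754568546195 281.37761281535836 214.3450079738103 [[-0.953 -0.208  0.222  0.156]
 [-0.304  0.65  -0.696  0.999]
 [ 0.    -0.731 -0.683  1.055]
 [ 0.     0.     0.     1.   ]]
cover [(0.83, array([220., 301.]))]
rack [(0.77, array([239., 312.])), (0.18, array([220., 301.]))]
rest [(0.67, array([346., 331.])), (0.64, array([273., 214.])), (0.5, array([405., 164.]))]
housing [(0.6, array([299., 173.]))]
blank_panel [(0.7, array([233., 281.])), (0.65, array([298., 256.])), (0.28, array([271., 218.]))]
window_panel [(0.86, array([239., 259.]))]
wrist 325.19226210127806 280.36253011018874 213.5223778236712 [[ 0.344 -0.904 -0.255  0.28 ]
 [-0.939 -0.331 -0.094 -0.564]
 [ 0.     0.272 -0.962  0.374]
 [ 0.     0.     0.     1.   ]]
[[ 0.939  0.344  0.   ]
 [ 0.344 -0.939 -0.   ]
 [-0.     0.    -1.   ]] 0.75
```

View pics/scene0.png

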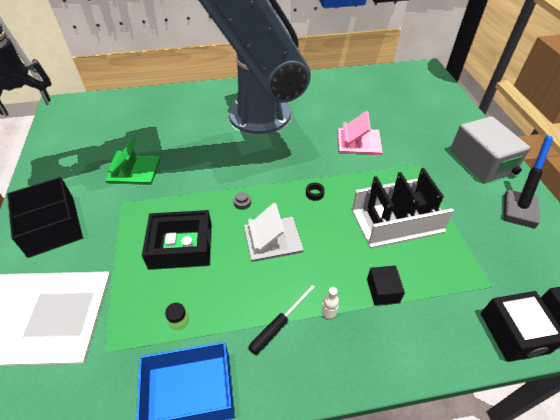

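View pics/side0.png

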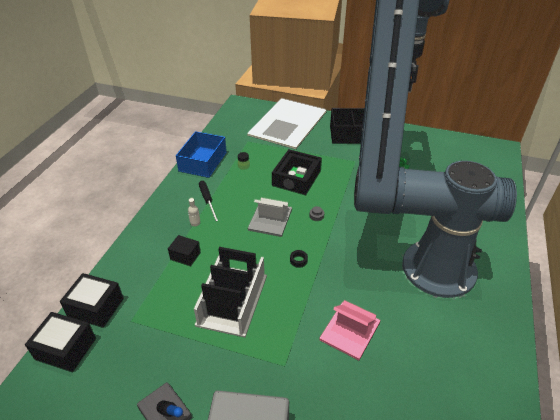

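The scene picture shows the rack at (400,210) holding three dark panels, the white rest at (272,235), the housing at (179,240), and pink and green rest look-alikes at (360,135) and (133,165). The cover could be any of the panels at about (378,200), (402,198) and (427,190), so I'm zooming in to choose.

Run:
```python
import cv2,numpy as np
a=cv2.imread('pics/scene0.png')[155:255,340:465]; b=cv2.imread('pics/side0.png')[235:345,180:280]
f=lambda i,g:np.clip(255*(i/255.)**g,0,255).astype('uint8')
A=cv2.resize(f(a,.5),(500,400),interpolation=2); B=cv2.resize(f(b,.5),(300,330),interpolation=2)
c=np.zeros((400,800,3),'uint8'); c[:,:500]=A; c[:330,500:]=B
r=cv2.imread('pics/scene0.png')[195:270,235:310]; h=cv2.imread('pics/scene0.png')[200:275,138:218]
d=np.zeros((200,800,3),'uint8'); d[:,:200]=cv2.resize(r,(200,200)); d[:,210:423]=cv2.resize(h,(213,200))
s=cv2.imread('pics/side0.png')[145:240,240:330]; d[:,430:630]=cv2.resize(s,(200,200))
cv2.imwrite('pics/crop1.png',np.vstack([c,d]))
```

```text
(no output)
```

View pics/crop1.png

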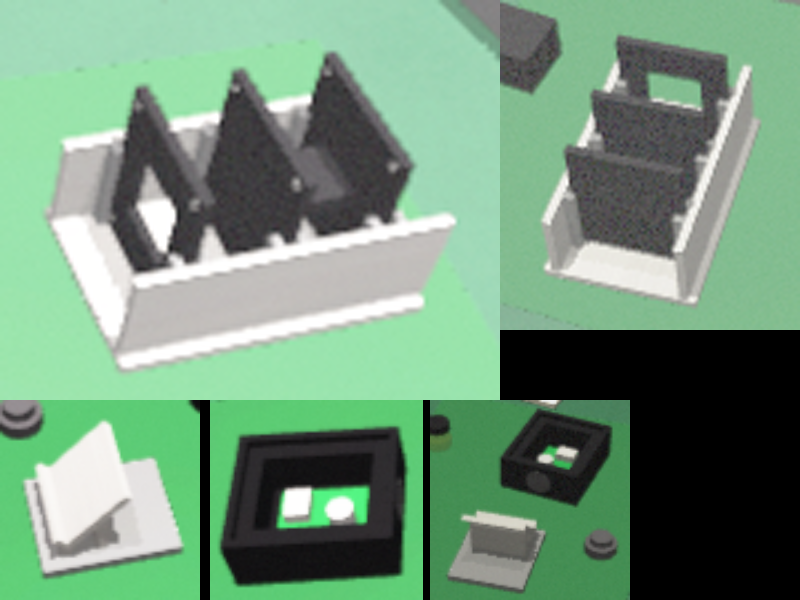

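The cover is the rightmost panel in the scene view at about (427,190); its lug shows at (418,198) in the gap on its -y side. The panel at (378,200) has the window and the one at (402,198) is blank. The white board on the foot at (272,235) is the real rest, and it faces world -y.

Run:
```python
from h import *
np.set_printoptions(precision=4,suppress=True)
def fit(pts,z):
    P=[onz('scene',p,z)[:2] for p in pts]; print(np.array(P), [round(float(np.linalg.norm(P[i]-P[i-1])),3) for i in range(len(P))]); return np.array(P)
print('rack');R=fit([(373.7,225),(453.7,209.5),(356,190.5)],.08)
print('cen',(R[1]+R[2])/2, 'yaw of y',np.degrees(np.arctan2(*(R[1]-R[0])[::-1])))
print('rest');P=fit([(252,260.6),(303,250.5),(295,217.5),(244.4,227)],.012);print(P.mean(0))
print('house');P=fit([(149.3,213),(210.5,211),(210.5,240),(144,243)],.06);print(P.mean(0))
print('panel top', fit([(340+330/4,155+58/4),(340+408/4,155+165/4)],.13), fit([(340+140/4,155+90/4),(340+208/4,155+202/4)],.13))
```

```text
rack
[[0.5867 0.1889]
 [0.575  0.3955]
 [0.4719 0.1813]] [0.115, 0.207, 0.238]
cen [0.5234 0.2884] yaw of y 93.24700397267985
rest
[[ 0.5893 -0.1026]
 [ 0.5822  0.0232]
 [ 0.4765  0.025 ]
 [ 0.4845 -0.1082]] [0.105, 0.126, 0.106, 0.134]
[ 0.5331 -0.0407]
house
[[ 0.4376 -0.3352]
 [ 0.4578 -0.1863]
 [ 0.5474 -0.1921]
 [ 0.5288 -0.3443]] [0.092, 0.15, 0.09, 0.153]
[ 0.4929 -0.2645]
[[0.4766 0.3433]
 [0.5697 0.3515]] [0.093, 0.093]
[[0.4828 0.2184]
 [0.5764 0.2268]] [0.094, 0.094]
panel top [[0.4766 0.3433]
 [0.5697 0.3515]] [[0.4828 0.2184]
 [0.5764 0.2268]]
```

Emit:
{"name": "move_arm", "arguments": {
  "moves": [
    [9.5, -8.2, -4, 8, 1],
    [19, -16.3, -8, 16, 1],
    [28.5, -24.4, -8, 16, 1],
    [38, -32.6, -8, 16, 1],
    [38, -32.6, -8, 16, 1],
    [38, -32.6, -8, 16, 1],
    [38, -32.6, -8, 16, 1],
    [38, -32.6, -8, 16, 1],
    [38, -32.6, -8, 16, 1],
    [38, -32.6, -8, 16, 1]
  ]
}}

```text
clock: 2.0
tool_pos: [0.4597, -0.15, 0.3114]
tool_rot: [[0.997, 0.073, -0.0], [0.073, -0.997, -0.001], [-0.0, 0.001, -1.0]]
force: [-0.0, -0.3, -0.8]
opening: 1.005
finger_force: 0.0
```

```bash
cat >> h.py <<'E'
np.set_printoptions(precision=4,suppress=True)
def go(p,yaw=None,s=None):
    "shift (cm) and spin (deg) to reach world TCP p and tool-x yaw (deg)"
    s=s or bot.read_state(); R=np.array(s['tool_rot']); d=R.T@(np.array(p)-s['tool_pos'])*100
    y0=np.degrees(np.arctan2(R[1,0],R[0,0])); return d.round(2), None if yaw is None else round(y0-yaw,2)
E
python3 - <<'E'
from h import *
s=bot.read_state(); print(s['clock'],s['tool_pos'],s['opening']); print(s['tool_rot'])
c=cal('wrist'); im=imaging.read_camera('wrist'); cv2.imwrite('pics/w1.png',im[...,::-1])
import pickle; pickle.dump(c,open('w1.pkl','wb'))
cv2.imwrite('pics/w1v.png',np.clip(255*(im[...,::-1]/255.)**.6,0,255).astype('uint8'))
E
```

```text
2.0 [ 0.4597 -0.15    0.3114] 1.0049016366015817
[[ 0.9973  0.0733 -0.    ]
 [ 0.0733 -0.9973 -0.0009]
 [-0.0001  0.0009 -1.    ]]
```

View pics/w1v.png

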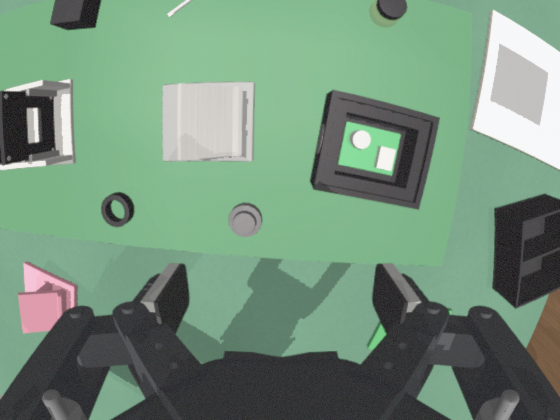

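The wrist view shows the rest with foot corners at about (163,83), (254,82), (253,161) and (163,161), lip on the right. The housing's rim corners are at (331,91), (439,116), (418,208) and (312,188).

```bash
cat >> h.py <<'E'
import pickle
from scipy.optimize import least_squares
def rectfit(img,c,pts,z,hx,hy,p0,win=4):
    g=cv2.cvtColor(cv2.imread(img),cv2.COLOR_BGR2GRAY)
    q=cv2.cornerSubPix(g,np.float32(pts).reshape(-1,1,2),(win,win),(-1,-1),(3,30,.01)).reshape(-1,2)
    P=np.array([onz('wrist',a,z,c)[:2] for a in q])
    def mod(v):
        cs,sn=np.cos(v[2]),np.sin(v[2]); B=np.array([(a*hx,b*hy) for a in(1,-1) for b in(1,-1)])
        return v[:2]+B@np.array([[cs,sn],[-sn,cs]])
    def f(v):
        M=mod(v); return np.array([min((m-p for m in M),key=np.linalg.norm) for p in P]).ravel()
    r=least_squares(f,p0); print(q-np.float32(pts)); print('pose',r.x[:2],np.degrees(r.x[2]),'res mm',f(r.x).reshape(-1,2)*1000)
    return r.x
E
python3 - <<'E'
from h import *
c=pickle.load(open('w1.pkl','rb'))
rectfit('pics/w1.png',c,[(163,83),(254,82),(253,161),(163,161)],.012,.055,.065,[.533,-.04,.06])
rectfit('pics/w1.png',c,[(331,91),(439,116),(418,208),(312,188)],.06,.063,.073,[.5,-.26,-.15])
E
```

```text
[[-0.3876  2.1827]
 [-0.927   0.2831]
 [-1.7512 -0.5068]
 [-0.0744 -0.935 ]]
pose [ 0.5271 -0.0442] 2.578937400829018 res mm [[ 1.609   1.3833]
 [ 1.5337 -1.1918]
 [-1.4534 -1.5292]
 [-1.6893  1.3377]]
[[ 1.4597 -1.6796]
 [ 0.3937  1.2972]
 [ 0.2736  1.2087]
 [ 0.9973  1.0358]]
pose [ 0.5072 -0.2711] -5.828260570380185 res mm [[ 0.5025  0.1555]
 [ 0.2813 -0.1859]
 [-0.3472 -0.0401]
 [-0.4366  0.0704]]
```

Emit:
{"name": "move_arm", "arguments": {
  "moves": [
    [1.5, -6, 0, 0, 1],
    [2, -12, 0, 0, 1],
    [3, -18, 0, 0, 1],
    [4, -24, 0, 0, 1],
    [4, -30, 0, 0, 1],
    [4, -36, 0, 0, 1],
    [4, -42, 0, 0, 1],
    [3.5, -48, 0, 0, 1],
    [3.5, -48, 0, 0, 0.2],
    [3.5, -48, 0, 0, -0.2],
    [3.5, -48, 0, 0, -0.2],
    [3.5, -48, 0, 0, -0.2]
  ]
}}

```text
clock: 3.55
tool_pos: [0.4609, 0.3295, 0.3114]
tool_rot: [[0.998, 0.069, -0.0], [0.069, -0.998, -0.0], [-0.0, 0.0, -1.0]]
force: [0.2, 0.5, -0.2]
opening: 0.402
finger_force: 0.0
```

Run:
```python
from h import *
s=bot.read_state(); print(s['clock'],s['tool_pos'],s['opening'],s['force'])
c=cal('wrist'); im=imaging.read_camera('wrist'); cv2.imwrite('pics/w2.png',im[...,::-1])
pickle.dump(c,open('w2.pkl','wb'))
cv2.imwrite('pics/w2v.png',np.clip(255*(im[...,::-1]/255.)**.5,0,255).astype('uint8'))
```

```text
3.55 [0.4609 0.3295 0.3114] 0.4016692469073859 [ 0.1815  0.5494 -0.2221]
```

View pics/w2v.png

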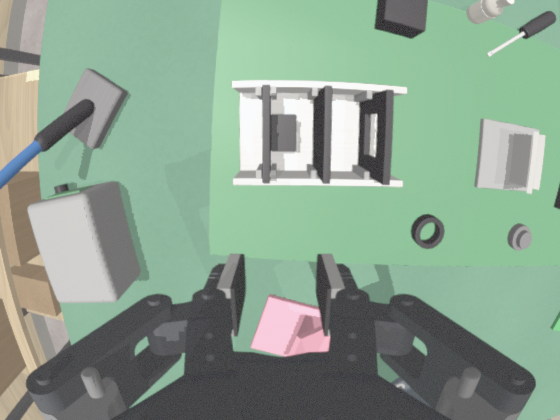

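The wrist view confirms it: the cover is the left panel at columns 262–271, rows 87–182, with the lug at (284,131). The blank panel is at column 321 and the window panel at column 382.

Run:
```python
from h import *
c=pickle.load(open('w2.pkl','rb')); g=cv2.imread('pics/w2.png',0).astype(int)
for r in (92,105,160,172,178): print(r,g[r,256:276])
for col in (266,): print(g[80:95,col],g[174:190,col])
for r,z in ((87,.13),(181.5,.13)):
    print([onz('wrist',(x,r),z,c) for x in (262,271)])
rectfit('pics/w2.png',c,[(234,83),(406,88),(402,186),(234,184)],.08,.068,.103,[.526,.287,.06],3)
```

```text
92 [188 194 184 179 167  91  50  68  69  68  66  66  66  75 159 189 188 189
 188 180]
105 [247 247 247 247 246 228 138  75  68  66  67  65  60  43  56 147 168 169
 170 170]
160 [243 244 243 243 243 238 125  64  58  59  57  55  53  44  59 145 165 168
 168 168]
172 [164 174 173 175 165  93  45  60  58  56  54  55  52  53  85 109 111 111
 110 105]
178 [189 189 189 188 184 141  78  58  53  57  54  53  48  49  70 101 106 106
 106 107]
[225 246 247 245 196  88  67  68  68  67  68  66  66  67  68] [ 54  55  56  54  54  50  48  48  65 140 219 164 138 135 135 134]
[array([0.566 , 0.3538, 0.13  ]), array([0.5665, 0.345 , 0.13  ])]
[array([0.4712, 0.3479, 0.13  ]), array([0.4718, 0.3388, 0.13  ])]
[[-2.3607 -2.4653]
 [ 0.3437 -1.1049]
 [ 0.2191 -0.0078]
 [-1.1614  0.342 ]]
pose [0.5238 0.2859] 3.7692769187857986 res mm [[ 7.2639  1.0758]
 [ 7.6197 -0.2373]
 [-7.4576 -0.7989]
 [-7.4259 -0.0396]]
```

Emit:
{"name": "move_arm", "arguments": {
  "moves": [
    [3, -0.7, 4, 0, -0.2],
    [6, -1.4, 8, 0, -0.2],
    [6, -1.4, 13, 0, -0.2],
    [6, -1.4, 16, 0, -0.2],
    [6, -1.4, 18.5, 0, -0.2],
    [6, -1.4, 20.7, 0, -0.2],
    [6, -1.4, 20.7, 0, -0.2]
  ]
}}

```text
clock: 4.47
tool_pos: [0.5181, 0.3482, 0.1026]
tool_rot: [[0.997, 0.071, -0.004], [0.071, -0.998, -0.002], [-0.004, 0.001, -1.0]]
force: [-1.0, 0.6, 0.2]
opening: 0.405
finger_force: 0.0
```

Run:
```python
from h import *
s=bot.read_state(); print(s['tool_pos'],s['force'],s['torque'])
im=imaging.read_camera('wrist'); cv2.imwrite('pics/w3.png',np.clip(255*(im[...,::-1]/255.)**.5,0,255).astype('uint8'))
```

```text
[0.5181 0.3482 0.1026] [-0.9536  0.637   0.1813] [ 0.0094  0.0032 -0.0162]
```

View pics/w3.png

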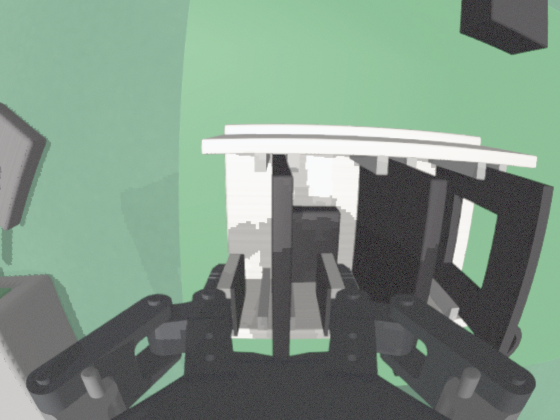

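The cover's top edge (columns 273–292) is centred between the fingers (243 and 320), with the lug to its right. Closing and lifting next.

Emit:
{"name": "move_arm", "arguments": {
  "moves": [
    [0, 0, 0, 0, -1],
    [0, 0, 0, 0, -1],
    [0, 0, 0, 0, -1],
    [0, 0, 0, 0, -1],
    [0, 0, 0, 0, -1],
    [0, 0, -0.5, 0, -1],
    [0, 0, -1.5, 0, -1],
    [0, 0, -3, 0, -1]
  ]
}}

```text
clock: 5.52
tool_pos: [0.5183, 0.3492, 0.1343]
tool_rot: [[0.997, 0.072, -0.002], [0.072, -0.997, -0.001], [-0.002, 0.001, -1.0]]
force: [0.3, 0.7, -1.1]
opening: 0.081
finger_force: 59.7
```

Emit:
{"name": "move_arm", "arguments": {
  "moves": [
    [0, 0, -2, 0, -1],
    [0, 0, -4.5, 0, -1],
    [0, 0, -7, 0, -1],
    [0, 0, -10, 0, -1],
    [0, 0, -12.5, 0, -1],
    [0, 0, -14, 0, -1],
    [0, 0, -14, 0, -1],
    [0, 0, -14, 0, -1]
  ]
}}

```text
clock: 6.52
tool_pos: [0.5183, 0.349, 0.2733]
tool_rot: [[0.997, 0.071, -0.002], [0.071, -0.997, -0.001], [-0.002, 0.001, -1.0]]
force: [0.3, 0.3, -1.8]
opening: 0.082
finger_force: 59.8
```

Run:
```python
from h import *
s=bot.read_state(); print(s['clock'],s['tool_pos'],s['force'],s['opening'],s['finger_force'])
# TCP sits 27.4 mm below the top edge -> with bottom centre on V at rest-local y=-45,z=39: TCP z=.039+.12-.0274
a=np.radians(2.6); R=np.array([[np.cos(a),-np.sin(a)],[np.sin(a),np.cos(a)]])
for y,z in ((-.045,.20),(-.045,.132)):
    p=np.r_[np.array([.5271,-.0442])+R@[0,y],z]; print(p,go(p,2.6))
```

```text
6.525 [0.5183 0.349  0.2733] [ 0.2606  0.3254 -1.7523] 0.08207854400947241 59.75378930568695
[ 0.5291 -0.0892  0.2   ] (array([-2.04, 43.77,  7.37]), np.float64(1.5))
[ 0.5291 -0.0892  0.132 ] (array([-2.02, 43.76, 14.17]), np.float64(1.5))
```

Emit:
{"name": "move_arm", "arguments": {
  "moves": [
    [-0.3, 3, 0, 0.5, -1],
    [-0.6, 8, 0, 1, -1],
    [-1, 14, 0, 1.5, -1],
    [-1.3, 20, 0, 1.5, -1],
    [-1.6, 26, 0, 1.5, -1],
    [-2, 32, 0, 1.5, -1],
    [-2, 37, 0, 1.5, -1],
    [-2, 41, 1, 1.5, -1],
    [-2, 43.6, 4, 1.5, -1],
    [-2, 43.6, 7, 1.5, -1],
    [-2, 43.6, 7, 1.5, -1],
    [-2, 43.6, 7, 1.5, -1]
  ]
}}

```text
clock: 8.02
tool_pos: [0.5306, -0.0868, 0.2045]
tool_rot: [[0.999, 0.046, 0.0], [0.046, -0.999, 0.0], [0.0, -0.0, -1.0]]
force: [-0.0, -1.0, -1.7]
opening: 0.079
finger_force: 59.6
```

Run:
```python
from h import *
s=bot.read_state(); print(s['clock'],s['tool_pos'],s['force'],s['opening'],s['finger_force'])
im=imaging.read_camera('side'); a=np.clip(255*(im[...,::-1]/255.)**.5,0,255).astype('uint8')[150:250,220:330]
im=imaging.read_camera('scene'); b=np.clip(255*(im[...,::-1]/255.)**.5,0,255).astype('uint8')[170:270,220:320]
cv2.imwrite('pics/s4.png',np.hstack([cv2.resize(a,(440,400)),cv2.resize(b,(360,400))]))
```

```text
8.025 [ 0.5306 -0.0868  0.2045] [-0.0158 -0.9741 -1.6866] 0.07870010162865035 59.55409526824951
```

View pics/s4.png

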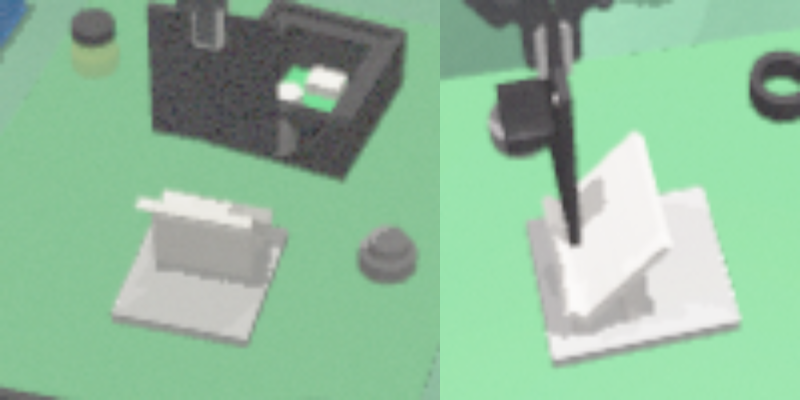

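The cover hangs upright above the rest's lip with the lug facing forward. Lowering slowly, watching for contact.

Emit:
{"name": "move_arm", "arguments": {
  "moves": [
    [0, 0, 2, 0, -1],
    [0, 0, 4, 0, -1],
    [0, 0, 5.5, 0, -1],
    [0, 0, 6.3, 0, -1],
    [0, 0, 6.6, 0, -1],
    [0, 0, 6.8, 0, -1],
    [0, 0, 6.8, 0, -1]
  ]
}}

```text
clock: 9.0
tool_pos: [0.5307, -0.0865, 0.1372]
tool_rot: [[0.999, 0.045, 0.001], [0.045, -0.999, 0.001], [0.001, -0.001, -1.0]]
force: [-1.0, 3.0, 2.0]
opening: 0.079
finger_force: 60.5
```

Emit:
{"name": "move_arm", "arguments": {
  "moves": [
    [0, -0.1, -0.4, 0, -1],
    [0, -0.4, -0.4, 0, -1],
    [0, -0.5, -0.2, 0, -1],
    [0, -0.5, 0, 0, -1],
    [0, -0.5, 0.1, 0, -1],
    [0, -0.5, 0.2, 0, -1],
    [0, -0.5, 0.2, 0, -1]
  ]
}}

```text
clock: 9.88
tool_pos: [0.5305, -0.0826, 0.1347]
tool_rot: [[0.999, 0.046, 0.001], [0.046, -0.999, -0.001], [0.001, 0.001, -1.0]]
force: [-0.1, -2.8, 2.0]
opening: 0.08
finger_force: 60.3
```

Emit:
{"name": "move_arm", "arguments": {
  "moves": [
    [0, 0, 0, 0, -0.7],
    [0, -0.3, 0, 0, -0.5],
    [0, -0.7, -0.1, 0, -0.3],
    [0, -1.1, -0.2, 0, -0.1],
    [0, -1.5, -0.2, 0, -0.1],
    [0, -1.9, -0.1, 0, -0.1],
    [0, -2.3, 0, 0, -0.1],
    [0, -2.6, 0.2, 0, -0.1],
    [0, -3, 0.35, 0, -0.1],
    [0, -3, 0.35, 0, -0.1]
  ]
}}

```text
clock: 11.12
tool_pos: [0.5284, -0.0516, 0.1305]
tool_rot: [[0.999, 0.046, -0.001], [0.046, -0.999, 0.0], [-0.001, -0.0, -1.0]]
force: [-0.6, 0.5, 0.5]
opening: 0.449
finger_force: 0.2
```

Run:
```python
from h import *
s=bot.read_state(); print(s['clock'],s['tool_pos'],s['force'],s['opening'],s['finger_force'])
im=imaging.read_camera('scene'); b=np.clip(255*(im[...,::-1]/255.)**.5,0,255).astype('uint8')[170:270,220:320]
im=imaging.read_camera('wrist'); a=np.clip(255*(im[...,::-1]/255.)**.5,0,255).astype('uint8')
cv2.imwrite('pics/s5.png',np.hstack([cv2.resize(a,(460,345)),cv2.resize(b,(340,345))]))
```

```text
11.125 [ 0.5284 -0.0516  0.1305] [-0.6278  0.5089  0.5448] 0.4487170477185281 0.18338527414016426
```

View pics/s5.png

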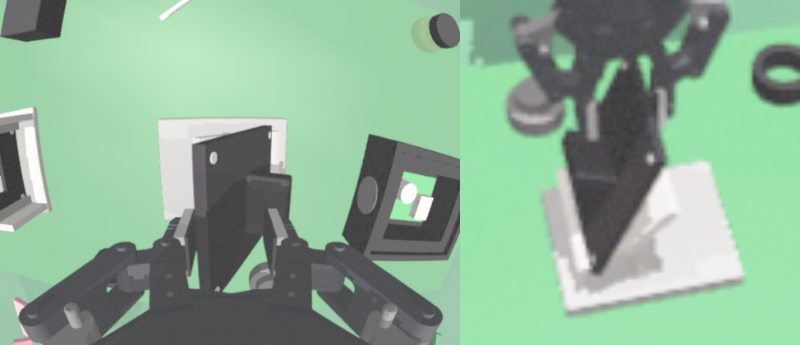

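Emit:
{"name": "move_arm", "arguments": {
  "moves": [
    [0, -0.4, 0.2, 0, -0.1],
    [0, -0.8, 0.35, 0, -0.1],
    [0, -1.2, 0.55, 0, -0.1],
    [0, -1.6, 0.8, 0, -0.1],
    [0, -2, 1.05, 0, -0.1],
    [0, -2.4, 1.35, 0, -0.1],
    [0, -2.7, 1.6, 0, -0.1],
    [0, -3, 1.8, 0, -0.1],
    [0, -3.3, 2.05, 0, -0.1],
    [0, -3.6, 2.1, 0, -0.1],
    [0, -4, 2, 0, -0.1],
    [0, -4.4, 1.5, 0, -0.1]
  ]
}}

```text
clock: 12.72
tool_pos: [0.5266, -0.0078, 0.1159]
tool_rot: [[0.999, 0.045, -0.0], [0.045, -0.999, 0.0], [-0.0, -0.0, -1.0]]
force: [-0.0, -0.1, 0.1]
opening: 0.451
finger_force: 0.0
```

Emit:
{"name": "move_arm", "arguments": {
  "moves": [
    [0, 0, -1, 0, -0.1],
    [0, 0, -3, 0, -0.1],
    [0, 0, -6, 0, 0],
    [0, 0, -10, 0, 0.2],
    [0, 0, -13, 0, 0.4],
    [0, 0, -13, 0, 0.4]
  ]
}}

```text
clock: 13.48
tool_pos: [0.5285, -0.0085, 0.2491]
tool_rot: [[0.999, 0.045, 0.007], [0.045, -0.999, -0.002], [0.007, 0.002, -1.0]]
force: [-0.5, 0.8, -0.3]
opening: 0.704
finger_force: 0.0
```

Run:
```python
from h import *
s=bot.read_state(); print(s['clock'],s['tool_pos'],s['force'],s['opening'],s['finger_force'])
im=imaging.read_camera('scene'); b=np.clip(255*(im[...,::-1]/255.)**.5,0,255).astype('uint8')[170:270,220:320]
c=cal('wrist'); pickle.dump(c,open('w6.pkl','wb'))
im=imaging.read_camera('wrist'); a=np.clip(255*(im[...,::-1]/255.)**.5,0,255).astype('uint8'); cv2.imwrite('pics/w6.png',im[...,::-1])
o=np.zeros((600,800,3),'uint8'); o[:420,:560]=a; o[:240,560:]=cv2.resize(b,(240,240)); cv2.imwrite('pics/s6.png',o[:420])
```

```text
13.475 [ 0.5285 -0.0085  0.2491] [-0.5174  0.8171 -0.3242] 0.7036415106334577 0.0
```

View pics/s6.png

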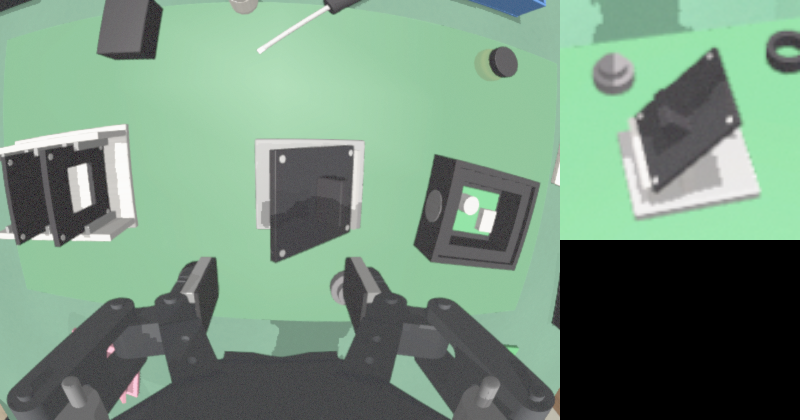

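The cover is leaning on the rest lug side up, with its top edge at columns 271–272 and its lug at about (328,190). The gripper is clear. I'll check its pose against the rest_seat prediction.

Run:
```python
from h import *
c=pickle.load(open('w6.pkl','rb')); g=cv2.imread('pics/w6.png',0)
n=np.array([0,-1,1])/2**.5; t=np.array([0,1,1])/2**.5; ex=np.array([1,0,0.])
def pts(v): # v: x,y,yaw, z offset, tilt fixed
    a=v[2]; R=np.array([[np.cos(a),-np.sin(a),0],[np.sin(a),np.cos(a),0],[0,0,1]])
    return [np.array([v[0],v[1],v[3]])+R@(n*.004+ex*sx*.05+t*sz*.06) for sx,sz in ((1,1),(-1,1),(1,-1),(-1,-1))]
q=np.float32([(271,149),(272,261),(353,146),(350,236)])
q2=cv2.cornerSubPix(g,q.reshape(-1,1,2),(4,4),(-1,-1),(3,30,.01)).reshape(-1,2); print(q2-q)
a=np.radians(2.6); seat=np.array([.5271,-.0442])+np.array([[np.cos(a),-np.sin(a)],[np.sin(a),np.cos(a)]])@[0,-.0054]
print('seat',seat,[proj('wrist',p,c).round(1) for p in pts([*seat,a,.0802])])
r=least_squares(lambda v:(np.array([proj('wrist',p,c) for p in pts(v)])-q2).ravel(),[*seat,a,.0802]); print(r.x[:2],np.degrees(r.x[2]),r.x[3],r.fun.round(1))
v=[*r.x[:2],r.x[2],.0802]; print('q6',bot.read_state()['q'])
# rest foot corners again from this picture
rectfit('pics/w6.png',c,[(256,140),(364,141),(361,228)],.012,.055,.065,[.527,-.04,.045],4)
```

```text
[[0. 0.]
 [0. 0.]
 [0. 0.]
 [0. 0.]]
seat [ 0.5273 -0.0496] [array([281.3, 150.4]), array([281.2, 264.3]), array([358.9, 145.6]), array([354.4, 232.9])]
[ 0.5279 -0.0409] 1.4125948536408066 0.08285503038524754 [ 2.8 -0.8  0.4  3.6 -1.2 -1.3 -3.4 -2.3]
q6 [-0.2277  0.3764  1.6616 -0.      1.1032  1.2979]
[[-0.614  -0.3132]
 [-0.9967 -0.1158]
 [-3.3341  0.805 ]]
pose [ 0.5266 -0.0426] 2.235884248796419 res mm [[ 1.0934  2.6417]
 [ 0.1201 -1.1802]
 [-1.2135 -1.4615]]
```

Run:
```python
from h import *
c=pickle.load(open('w6.pkl','rb'))
def pts(v):
    a,b=v[2],v[4]; n=np.array([0,-np.sin(b),np.cos(b)]); t=np.array([0,np.cos(b),np.sin(b)]); ex=np.array([1,0,0])
    R=np.array([[np.cos(a),-np.sin(a),0],[np.sin(a),np.cos(a),0],[0,0,1]])
    return [np.array([v[0],v[1],v[3]])+R@(n*.004+ex*sx*.05+t*sz*.06) for sx,sz in ((1,1),(-1,1),(1,-1),(-1,-1))]+[np.array([v[0],v[1],v[3]])+R@(n*.034+t*.007+ex*s*.022) for s in(1,-1)]
g=cv2.imread('pics/w6.png'); 
q=np.float32([(271,149),(272,261),(353,146),(350,236)])
r=least_squares(lambda v:(np.array([proj('wrist',p,c) for p in pts(v)[:4]])-q).ravel(),[.527,-.045,.04,.0802,.78]); print(r.x,np.degrees(r.x[4]),r.fun.round(1))
im=np.clip(255*(g/255.)**.35,0,255).astype('uint8'); 
for p in pts(r.x): cv2.circle(im,tuple(int(x*8) for x in proj('wrist',p,c)),12,(0,0,255),1,shift=3)
for p in pts([.5273,-.0445,np.radians(2.4),.0802,np.pi/4]): cv2.circle(im,tuple(int(x*8) for x in proj('wrist',p,c)),12,(0,255,255),1,shift=3)
cv2.imwrite('pics/s7.png',cv2.resize(im[125:275,240:380],(560,600),interpolation=2))
```

```text
[ 0.5268 -0.0427  0.0343  0.0775  0.7452] 42.69466137033276 [ 0.4  0.8 -1.1  1.1  1.5  0.1 -0.8 -2.7]
```

View pics/s7.png

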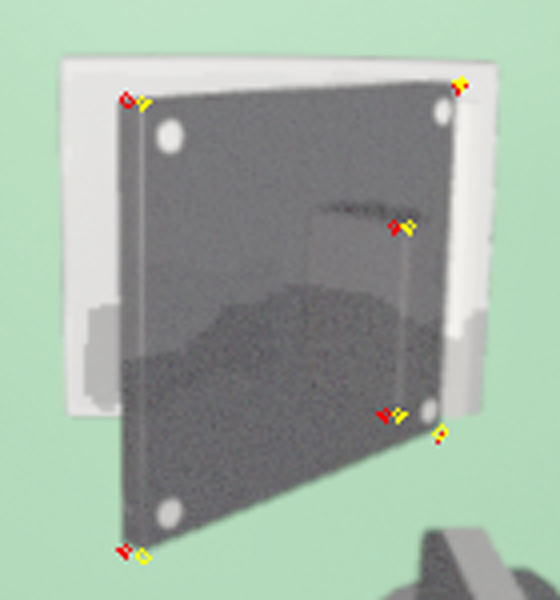

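The yellow seat prediction matches the panel edges and the lug edge closely, so the cover's origin is about (0.527, -0.0445, 0.080) at 45°. Next I turn 90° above the lug so the fingers can grip its two ends.

Emit:
{"name": "move_arm", "arguments": {
  "moves": [
    [0, 1, 0, -10, 0.5],
    [0, 2, 0, -20, 0.5],
    [-0.1, 3, 0, -30, 0.5],
    [-0.2, 4, 0, -40, 0.5],
    [-0.3, 5.5, 1, -50, 0.5],
    [-0.3, 5.5, 2, -60, 0.5],
    [-0.3, 5.5, 3, -70, 0.5],
    [-0.3, 5.5, 4, -80, 0.5],
    [-0.3, 5.55, 5, -89.8, 0.5],
    [-0.3, 5.55, 5, -89.8, 0.5],
    [-0.3, 5.55, 5, -89.8, 0.5]
  ]
}}

```text
clock: 14.95
tool_pos: [0.5259, -0.0635, 0.1953]
tool_rot: [[-0.039, 0.999, -0.001], [0.999, 0.039, 0.0], [0.001, -0.001, -1.0]]
force: [0.8, -0.7, -0.2]
opening: 0.753
finger_force: 0.0
```

Run:
```python
from h import *
s=bot.read_state(); print(s['clock'],s['tool_pos'],s['opening'],go([.528,-.0641,.079],92.4))
c=cal('wrist'); pickle.dump(c,open('w8.pkl','wb'))
im=imaging.read_camera('wrist'); g=im[...,::-1].copy(); cv2.imwrite('pics/w8.png',g)
im=np.clip(255*(g/255.)**.35,0,255).astype('uint8')
a=np.radians(2.4);R=np.array([[np.cos(a),-np.sin(a),0],[np.sin(a),np.cos(a),0],[0,0,1]])
n=np.array([0,-1,1])/2**.5; t=np.array([0,1,1])/2**.5; ex=np.array([1,0,0.])
for k in [n*.034+t*w+ex*x for w in(.007,-.007) for x in(.022,-.022)]+[n*.004+t*w+ex*x for w in(.06,-.06) for x in(.05,-.05)]:
    cv2.circle(im,tuple(int(x*8) for x in proj('wrist',np.array([.5273,-.0445,.0802])+R@k,c)),16,(0,255,255),1,shift=3)
cv2.imwrite('pics/s8.png',im)
```

```text
14.95 [ 0.5259 -0.0635  0.1953] 0.752710028067226 (array([-0.07,  0.22, 11.63]), np.float64(-0.14))
```

View pics/s8.png

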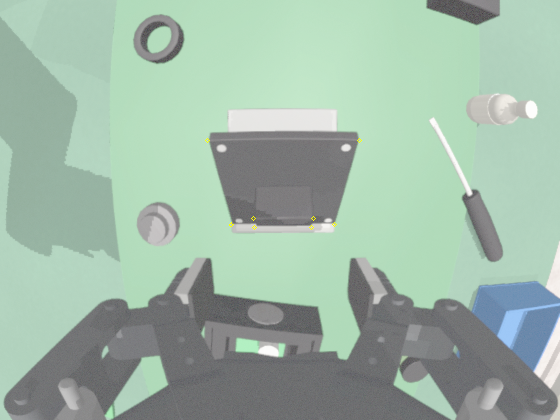

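That makes 11 pictures viewed, one over the limit, so I'll use numbers only from here. This last view shows the lug top at columns 256–312, rows 186–218, centred between the fingers and matching the prediction. Descending to grip the lug's ends.

Emit:
{"name": "move_arm", "arguments": {
  "moves": [
    [0, 0.2, 3, 0, 0.5],
    [0, 0.2, 6, 0, 0.5],
    [0, 0.2, 8.5, 0, 0.5],
    [0, 0.2, 10.3, 0, 0.5],
    [0, 0.2, 11.2, 0, 0.5],
    [0, 0.2, 11.6, 0, 0.5],
    [0, 0.2, 11.6, 0, 0.5]
  ]
}}

```text
clock: 15.88
tool_pos: [0.5285, -0.0636, 0.0802]
tool_rot: [[-0.042, 0.999, 0.001], [0.999, 0.042, -0.0], [-0.0, 0.001, -1.0]]
force: [-0.0, -0.3, -0.4]
opening: 0.758
finger_force: 0.0
```

Emit:
{"name": "move_arm", "arguments": {
  "moves": [
    [0, 0, 0, 0, 0.2],
    [0, 0, 0, 0, 0],
    [0, 0, 0, 0, -0.2],
    [0, 0, 0, 0, -0.2],
    [0, 0, 0, 0, -0.3],
    [0, 0, 0, 0, -0.3],
    [0, 0, 0, 0, -0.3]
  ]
}}

```text
clock: 16.75
tool_pos: [0.5286, -0.0637, 0.0807]
tool_rot: [[-0.042, 0.999, 0.001], [0.999, 0.042, -0.0], [-0.001, 0.001, -1.0]]
force: [-0.7, -0.2, 5.0]
opening: 0.501
finger_force: 60.7
```

Emit:
{"name": "move_arm", "arguments": {
  "moves": [
    [0, 0, -0.5, 0, -0.6],
    [0, 0, -1.5, 0, -0.6],
    [0, 0, -3, 0, -0.6],
    [0, 0, -5, 0, -0.6],
    [0, 0, -7.5, 0, -0.6],
    [0, 0, -10, 0, -0.6],
    [0, 0, -12, 0, -0.6],
    [0, 0, -12, 0, -0.6],
    [0, 0, -12, 0, -0.6]
  ]
}}

```text
clock: 17.88
tool_pos: [0.5277, -0.0633, 0.1996]
tool_rot: [[-0.042, 0.999, -0.001], [0.999, 0.042, 0.0], [0.0, -0.001, -1.0]]
force: [-0.0, 0.5, -2.1]
opening: 0.503
finger_force: 61.1
```

Run:
```python
from h import *
s=bot.read_state(); print(s['clock'],s['tool_pos'],s['opening'],s['finger_force'],s['force'],s['torque'])
c=cal('wrist'); pickle.dump(c,open('w9.pkl','wb'))
im=imaging.read_camera('wrist'); cv2.imwrite('pics/w9.png',im[...,::-1])
# dark region ahead of the fingers; compare with predicted corners over tilt (pivot at grasp point 25 mm out along the lug)
g=cv2.cvtColor(im,cv2.COLOR_RGB2GRAY); hsv=cv2.cvtColor(im,cv2.COLOR_RGB2HSV)
m=((hsv[...,1]<70)&(g<110)).astype('uint8'); m[250:]=0
n,l,st,ce=cv2.connectedComponentsWithStats(m)
for i in np.argsort(-st[1:,4])[:4]+1: print(st[i],ce[i].round())
for r in nets.masks_of('wrist','cover')[:3]:
    k=r['mask'].astype('uint8'); cs=max(cv2.findContours(k,0,2)[0],key=cv2.contourArea); print(r['p'],r['location'],k.sum(),cv2.approxPolyDP(cs,4,True)[:,0].tolist())
P0=np.array(s['tool_pos']); a=np.radians(2.4);R=np.array([[np.cos(a),-np.sin(a),0],[np.sin(a),np.cos(a),0],[0,0,1]])
for b in (0,15,30,45,60):
    b=np.radians(b); nn=np.array([0,-np.sin(b),np.cos(b)]); t=np.array([0,np.cos(b),np.sin(b)])
    piv=P0+[0,0,.019-.003]; o=piv-R@(nn*.024)
    print(int(np.degrees(b)+.5),[proj('wrist',o+R@(nn*.004+t*w+np.array([x,0,0])),c).round().astype(int).tolist() for w,x in((.06,.05),(.06,-.05),(-.06,.05),(-.06,-.05))])
```

```text
17.875 [ 0.5277 -0.0633  0.1996] 0.502507468849075 61.102187633514404 [-0.0278  0.5357 -2.0676] [-0.0601  0.0369  0.0355]
[  129   137   303   113 28596] [278. 191.]
[ 425    0   72   25 1312] [464.   9.]
[ 134   16   49   47 1281] [158.  39.]
[ 460  189   39   61 1129] [479. 221.]
0.7 [281.6, 202.0] 35039 [[426, 144], [296, 136], [134, 144], [130, 162], [198, 269], [215, 262], [220, 252], [232, 253], [229, 296], [234, 303], [312, 304], [326, 303], [332, 295], [332, 252], [360, 269], [374, 253], [430, 160]]
0.7 [281.8, 122.9] 2976 [[334, 113], [321, 108], [227, 110], [227, 135], [332, 136]]
0 [[387, 145], [172, 145], [364, 355], [195, 355]]
15 [[400, 140], [159, 140], [360, 331], [199, 331]]
30 [[415, 146], [143, 146], [358, 306], [201, 306]]
45 [[432, 166], [126, 166], [357, 281], [202, 280]]
60 [[449, 204], [109, 204], [358, 255], [202, 255]]
```

```bash
cat > sil.py <<'E'
from h import *
from scipy.optimize import minimize
def box(v,hx=.063,hy=.073,z=.06):
    a=v[2]; R=np.array([[np.cos(a),-np.sin(a)],[np.sin(a),np.cos(a)]])
    E=[]
    for zz in (0,z):
        C=[np.r_[np.array(v[:2])+R@[sx*hx,sy*hy],zz] for sx,sy in((1,1),(1,-1),(-1,-1),(-1,1))]
        for i in range(4): E+= [C[i]+(C[(i+1)%4]-C[i])*k/8 for k in range(8)]
    return E
def fit(n,c,m,v0):
    S=4
    M=cv2.resize(m.astype('uint8'),None,fx=S,fy=S,interpolation=0)
    def f(v):
        q=np.array([proj(n,p,c) for p in box(v)]); h=cv2.convexHull(np.int32(((q+.5)*S).round()))
        k=np.zeros_like(M); cv2.fillConvexPoly(k,h,1); return 1-(k&M).sum()/(k|M).sum()
    r=minimize(f,v0,method='Nelder-Mead',options=dict(initial_simplex=np.array(v0)+np.array([[0,0,0],[.01,0,0],[0,.01,0],[0,0,.08]]),xatol=1e-4,fatol=1e-4))
    print(n,r.x[:2],np.degrees(r.x[2]),'IoU',1-r.fun)
E
python3 - <<'E'
from sil import *
v0=[.507,-.271,-.1]
def hull(m):
    cs=max(cv2.findContours(m.astype('uint8'),0,2)[0],key=cv2.contourArea); k=np.zeros(m.shape,'uint8'); cv2.fillConvexPoly(k,cv2.convexHull(cs),1); return k
for n in ('scene','side'):
    im=imaging.read_camera(n); r=nets.masks_of(n,'housing')
    if r: print(r[0]['p'],r[0]['location'],r[0]['mask'].sum()); fit(n,cal(n),hull(r[0]['mask']),v0)
for f in ('w1','w6'):
    g=cv2.imread(f'pics/{f}.png'); hs=cv2.cvtColor(g,cv2.COLOR_BGR2HSV); m=((hs[...,1]<80)&(hs[...,2]<90)).astype('uint8')
    c=pickle.load(open(f+'.pkl','rb')); u,v=proj('wrist',[.507,-.271,.03],c).astype(int)
    k=np.zeros_like(m); k[max(v-75,0):v+75,max(u-75,0):u+75]=1; fit('wrist',c,hull(m*k),v0)
for f in ('scene0','side0'):
    n=f[:-1]; g=cv2.imread(f'pics/{f}.png'); c=cal(n); hs=cv2.cvtColor(g,cv2.COLOR_BGR2HSV); m=((hs[...,1]<90)&(hs[...,2]<80)).astype('uint8')
    u,v=proj(n,[.507,-.271,.03],c).astype(int); k=np.zeros_like(m); k[v-36:v+40,u-36:u+36]=1; fit(n,c,hull(m*k),v0)
E
```

```text
0.97 [179.0, 237.1] 3711
scene [ 0.5068 -0.27  ] -5.808196614180335 IoU 0.9706556923727573
0.93 [301.3, 172.2] 1441
side [ 0.5049 -0.2717] -5.9091986180890075 IoU 0.946975102332044
wrist [ 0.5073 -0.2714] -5.751941884771299 IoU 0.9874533850854018
wrist [ 0.5072 -0.2727] -5.640541700906438 IoU 0.9814781885450425
scene [ 0.5053 -0.271 ] -5.185180928829732 IoU 0.9756733129350056
side [ 0.5073 -0.2733] -4.394928447056066 IoU 0.9723914699162224
```

Emit:
{"name": "move_arm", "arguments": {
  "moves": [
    [-2, -0.3, 0, 1, -0.6],
    [-5, -0.7, 0, 2, -0.6],
    [-9, -1.3, 0, 4, -0.6],
    [-13, -1.9, 0, 6, -0.6],
    [-17, -2.5, 0, 8.1, -0.6],
    [-20.5, -3, 0, 8.1, -0.6],
    [-23, -3.3, 0, 8.1, -0.6],
    [-24.25, -3.45, 0, 8.1, -0.6],
    [-24.25, -3.45, 3, 8.1, -0.6],
    [-24.25, -3.45, 6, 8.1, -0.6],
    [-24.25, -3.45, 8, 8.1, -0.6],
    [-24.25, -3.45, 8, 8.1, -0.6]
  ]
}}

```text
clock: 19.68
tool_pos: [0.503, -0.3054, 0.1181]
tool_rot: [[0.098, 0.995, -0.003], [0.995, -0.098, 0.004], [0.003, -0.004, -1.0]]
force: [0.6, 0.2, -2.0]
opening: 0.501
finger_force: 61.2
```

Run:
```python
from h import *
s=bot.read_state(); print(s['clock'],s['opening'],s['finger_force'],s['force'])
a=np.radians(-5.7); R=np.array([[np.cos(a),-np.sin(a)],[np.sin(a),np.cos(a)]])
def T(E,th):
    th=np.radians(th); C=np.array([E,.052])+.06*np.array([np.cos(th),np.sin(th)])+.03*np.array([-np.sin(th),np.cos(th)])-[.001,.018]
    return np.r_[np.array([.507,-.2715])+R@[0,C[0]],C[1]]
for E,th in ((-.056,45),(-.057,35),(-.058,25),(-.059,15),(-.060,7),(-.060,0)): print(E,th,T(E,th),go(T(E,th),84.3,s))
```

```text
19.675 0.5012808183436016 61.223634481430054 [ 0.5806  0.2352 -2.0141]
-0.056 45 [ 0.5034 -0.3071  0.0976] (array([-0.17,  0.07,  2.05]), np.float64(0.05))
-0.057 35 [ 0.5044 -0.2974  0.093 ] (array([0.8 , 0.07, 2.52]), np.float64(0.05))
-0.058 25 [ 0.5053 -0.2887  0.0865] (array([1.68, 0.07, 3.17]), np.float64(0.05))
-0.059 15 [ 0.506  -0.2813  0.0785] (array([2.42, 0.08, 3.97]), np.float64(0.05))
-0.06 7 [ 0.5065 -0.2766  0.0711] (array([2.89, 0.08, 4.71]), np.float64(0.05))
-0.06 0 [ 0.5069 -0.2725  0.064 ] (array([3.3 , 0.08, 5.42]), np.float64(0.05))
```

Emit:
{"name": "move_arm", "arguments": {
  "moves": [
    [0, 0, 0.8, 0, -0.6],
    [0, 0, 1.4, 0, -0.6],
    [0, 0, 1.7, 0, -0.6],
    [0, 0, 1.9, 0, -0.6],
    [0, 0, 2.1, 0, -0.6],
    [0, 0, 2.1, 0, -0.6]
  ]
}}

```text
clock: 20.42
tool_pos: [0.5039, -0.3073, 0.0988]
tool_rot: [[0.099, 0.995, -0.0], [0.995, -0.099, 0.0], [0.0, -0.0, -1.0]]
force: [-0.3, 0.4, -1.9]
opening: 0.498
finger_force: 61.2
```

Emit:
{"name": "move_arm", "arguments": {
  "moves": [
    [0, 0, 0.1, 0, -0.6],
    [0.1, 0, 0.2, 0, -0.6],
    [0.3, 0, 0.3, 0, -0.6],
    [0.5, 0, 0.4, 0, -0.6],
    [0.75, 0, 0.5, 0, -0.6],
    [1, 0, 0.65, 0, -0.6],
    [1, 0, 0.65, 0, -0.6]
  ]
}}

```text
clock: 21.3
tool_pos: [0.5058, -0.2996, 0.0946]
tool_rot: [[0.098, 0.995, 0.003], [0.995, -0.098, -0.005], [-0.005, 0.003, -1.0]]
force: [-2.5, -2.9, 10.0]
opening: 0.503
finger_force: 63.5
```

Emit:
{"name": "move_arm", "arguments": {
  "moves": [
    [0.2, 0, 0.15, 0, -0.6],
    [0.4, 0, 0.3, 0, -0.6],
    [0.6, 0, 0.45, 0, -0.6],
    [0.9, 0, 0.65, 0, -0.6],
    [0.9, 0, 0.65, 0, -0.6]
  ]
}}

```text
clock: 21.92
tool_pos: [0.5068, -0.2893, 0.0885]
tool_rot: [[0.098, 0.995, 0.003], [0.995, -0.098, -0.004], [-0.003, 0.003, -1.0]]
force: [-2.4, 0.8, 13.2]
opening: 0.503
finger_force: 66.0
```

```bash
cat > tilt.py <<'E'
from h import *
s=bot.read_state(); print(s['clock'],s['tool_pos'],s['opening'],s['force'])
c=cal('wrist'); im=imaging.read_camera('wrist')
P0=np.array(s['tool_pos']); a=np.radians(-5.7);R=np.array([[np.cos(a),-np.sin(a),0],[np.sin(a),np.cos(a),0],[0,0,1]])
for r in nets.masks_of('wrist','cover')[:1]:
    k=r['mask'].astype('uint8'); cs=max(cv2.findContours(k,0,2)[0],key=cv2.contourArea); print(r['p'],cv2.approxPolyDP(cs,4,True)[:,0].tolist())
for b in (0,10,20,30,40,45):
    b=np.radians(b); nn=np.array([0,-np.sin(b),np.cos(b)]); t=np.array([0,np.cos(b),np.sin(b)])
    o=P0+R@[0,.001,.018]-R@(nn*.026)
    print(int(np.degrees(b)+.5),[proj('wrist',o+R@(nn*h+t*w+np.array([x,0,0])),c).round().astype(int).tolist() for w,x,h in((.06,.05,.004),(.06,-.05,.004),(.06,.05,-.004),(-.06,.05,.004),(-.06,-.05,.004))],'E z %.4f'%((o-nn*.004-t*.06)[2]))
E
python3 tilt.py
```

```text
21.925 [ 0.5068 -0.2893  0.0885] 0.5033459334932048 [-2.3738  0.8324 13.2081]
0.69 [[411, 137], [345, 130], [152, 133], [147, 146], [192, 282], [202, 268], [230, 253], [228, 296], [234, 309], [330, 308], [331, 253], [340, 253], [368, 282], [415, 151]]
0 [[387, 143], [171, 143], [382, 142], [364, 353], [194, 353]] E z 0.0765
10 [[395, 138], [163, 138], [390, 134], [361, 337], [197, 337]] E z 0.0665
20 [[405, 137], [153, 137], [399, 129], [359, 320], [199, 320]] E z 0.0578
30 [[416, 141], [143, 141], [409, 130], [358, 303], [200, 303]] E z 0.0505
40 [[428, 152], [131, 151], [421, 136], [357, 286], [201, 286]] E z 0.0449
45 [[434, 160], [124, 160], [428, 141], [357, 277], [201, 277]] E z 0.0428
```

Emit:
{"name": "move_arm", "arguments": {
  "moves": [
    [0.2, -0.1, 0.25, 0, -0.6],
    [0.4, -0.1, 0.45, 0, -0.6],
    [0.55, -0.1, 0.65, 0, -0.6],
    [0.7, -0.1, 0.85, 0, -0.6],
    [0.7, -0.1, 0.85, 0, -0.6]
  ]
}}

```text
clock: 22.65
tool_pos: [0.5076, -0.2806, 0.0805]
tool_rot: [[0.099, 0.995, 0.005], [0.995, -0.099, -0.001], [-0.001, 0.005, -1.0]]
force: [0.6, 6.5, 17.3]
opening: 0.502
finger_force: 68.8
```

```bash
python3 tilt.py
```

```text
22.65 [ 0.5076 -0.2806  0.0805] 0.5017404798199325 [ 0.6442  6.5392 17.2944]
0.75 [[161, 135], [156, 141], [189, 287], [203, 267], [221, 253], [230, 253], [232, 324], [329, 324], [332, 253], [357, 266], [371, 286], [402, 165], [402, 136], [243, 130]]
0 [[387, 143], [171, 143], [382, 141], [364, 353], [194, 354]] E z 0.0685
10 [[395, 138], [163, 138], [389, 134], [361, 337], [197, 337]] E z 0.0585
20 [[405, 137], [153, 137], [398, 129], [359, 320], [199, 321]] E z 0.0498
30 [[415, 141], [143, 141], [409, 129], [358, 303], [200, 304]] E z 0.0425
40 [[427, 151], [131, 151], [421, 135], [357, 286], [201, 286]] E z 0.0370
45 [[434, 159], [125, 159], [427, 141], [357, 277], [201, 278]] E z 0.0349
```

Emit:
{"name": "move_arm", "arguments": {
  "moves": [
    [0.15, -0.1, 0.25, 0, -0.6],
    [0.25, -0.1, 0.45, 0, -0.6],
    [0.35, -0.1, 0.65, 0, -0.6],
    [0.45, -0.1, 0.85, 0, -0.6],
    [0.45, -0.1, 0.85, 0, -0.6]
  ]
}}

```text
clock: 23.38
tool_pos: [0.5079, -0.2748, 0.072]
tool_rot: [[0.1, 0.995, 0.006], [0.995, -0.1, 0.0], [0.001, 0.006, -1.0]]
force: [3.9, 9.4, 16.8]
opening: 0.502
finger_force: 70.8
```

```bash
python3 tilt.py
```

```text
23.375 [ 0.5079 -0.2748  0.072 ] 0.5023432817564218 [ 3.939   9.3766 16.8075]
0.55 [[167, 137], [164, 162], [186, 287], [191, 288], [200, 270], [219, 254], [234, 256], [227, 286], [233, 314], [225, 339], [335, 339], [328, 314], [333, 283], [326, 255], [341, 253], [373, 288], [398, 141], [381, 134]]
0 [[387, 142], [171, 143], [382, 141], [364, 353], [195, 354]] E z 0.0600
10 [[395, 137], [163, 138], [389, 134], [361, 337], [197, 338]] E z 0.0500
20 [[404, 136], [154, 137], [398, 129], [360, 321], [199, 321]] E z 0.0412
30 [[415, 140], [143, 141], [409, 129], [358, 303], [200, 304]] E z 0.0340
40 [[427, 151], [131, 151], [421, 135], [357, 286], [201, 287]] E z 0.0284
45 [[433, 159], [125, 159], [427, 140], [357, 278], [201, 278]] E z 0.0263
```

Emit:
{"name": "move_arm", "arguments": {
  "moves": [
    [0.05, -0.1, 0.25, 0, -0.6],
    [0.1, -0.1, 0.45, 0, -0.6],
    [0.15, -0.1, 0.65, 0, -0.6],
    [0.15, -0.1, 0.8, 0, -0.6],
    [0.15, -0.1, 0.8, 0, -0.6]
  ]
}}

```text
clock: 24.1
tool_pos: [0.5065, -0.2737, 0.0634]
tool_rot: [[0.1, 0.995, 0.005], [0.995, -0.1, -0.0], [0.0, 0.005, -1.0]]
force: [2.9, 8.4, 14.5]
opening: 0.501
finger_force: 72.1
```

```bash
python3 tilt.py
```

```text
24.1 [ 0.5065 -0.2737  0.0634] 0.500835392365944 [ 2.9097  8.3736 14.4688]
0.93 [[170, 141], [184, 289], [191, 290], [201, 269], [221, 254], [234, 257], [227, 284], [232, 318], [224, 338], [226, 349], [267, 355], [333, 351], [337, 339], [329, 311], [334, 281], [327, 256], [341, 254], [359, 269], [370, 289], [376, 288], [391, 142], [276, 136]]
0 [[387, 143], [171, 143], [382, 142], [364, 353], [194, 354]] E z 0.0514
10 [[395, 138], [163, 138], [389, 134], [361, 337], [197, 338]] E z 0.0414
20 [[404, 136], [153, 137], [398, 129], [359, 321], [199, 321]] E z 0.0327
30 [[415, 141], [143, 141], [409, 129], [358, 303], [200, 304]] E z 0.0254
40 [[427, 151], [131, 151], [421, 135], [357, 286], [201, 286]] E z 0.0198
45 [[433, 159], [125, 159], [427, 140], [357, 278], [201, 278]] E z 0.0177
```

Emit:
{"name": "move_arm", "arguments": {
  "moves": [
    [0, 0, 0.1, 0, -0.6],
    [0, 0, 0.2, 0, -0.6],
    [0, 0, 0.3, 0, -0.6],
    [0, 0, 0.3, 0, -0.6]
  ]
}}

```text
clock: 24.7
tool_pos: [0.5062, -0.2737, 0.0602]
tool_rot: [[0.099, 0.995, 0.004], [0.995, -0.099, 0.0], [0.001, 0.004, -1.0]]
force: [2.5, 8.3, 14.1]
opening: 0.504
finger_force: 72.5
```

```bash
python3 tilt.py | head -3
python3 - <<'E'
from sil import *
# bright rim/panel edges not viewable: compare predicted flat corners in housing
c=cal('wrist'); a=np.radians(-5.7);R=np.array([[np.cos(a),-np.sin(a),0],[np.sin(a),np.cos(a),0],[0,0,1]])
for y,tz in ((-.001,0),(-.001,.006),(.002,0)):
    print([proj('wrist',np.array([.507,-.2715,.06+(tz if w>0 else 0)])+R@[x,y+w,0],c).round().astype(int).tolist() for w,x in((.06,.05),(.06,-.05))])
print('rim',[proj('wrist',np.array([.507,-.2715,.06])+R@[x,w,0],c).round().astype(int).tolist() for w,x in((.065,.055),(.065,-.055),(.073,.063),(.073,-.063))])
g=cv2.cvtColor(imaging.read_camera('wrist'),cv2.COLOR_RGB2GRAY); print(g[115:165,280].tolist()); print(g[180,150:190].tolist(),g[180,370:410].tolist())
E
```

```text
24.7 [ 0.5062 -0.2737  0.0602] 0.5036521453268799 [ 2.4823  8.3385 14.0641]
0.87 [[172, 143], [185, 289], [220, 253], [234, 255], [227, 290], [234, 312], [225, 337], [227, 348], [280, 356], [334, 349], [327, 312], [334, 281], [325, 255], [341, 252], [376, 289], [389, 144], [303, 139]]
0 [[387, 143], [171, 143], [382, 142], [364, 353], [194, 354]] E z 0.0482
[[391, 142], [170, 143]]
[[395, 143], [165, 143]]
[[391, 136], [169, 136]]
rim [[401, 130], [159, 130], [418, 114], [143, 114]]
[105, 104, 103, 104, 104, 104, 101, 101, 100, 101, 99, 74, 59, 58, 65, 97, 100, 99, 99, 98, 97, 98, 98, 95, 77, 54, 59, 74, 80, 82, 77, 79, 81, 79, 78, 78, 79, 79, 80, 79, 79, 80, 78, 77, 79, 78, 78, 77, 79, 78]
[71, 71, 71, 73, 70, 73, 71, 71, 71, 70, 71, 71, 65, 31, 26, 26, 27, 29, 51, 72, 74, 74, 69, 71, 77, 76, 76, 78, 78, 76, 76, 76, 76, 78, 77, 77, 77, 77, 77, 78] [82, 83, 83, 82, 82, 81, 83, 82, 82, 82, 84, 83, 82, 83, 81, 82, 81, 73, 72, 78, 79, 78, 69, 38, 28, 27, 27, 28, 34, 65, 75, 76, 77, 75, 76, 73, 75, 73, 73, 74]
```

The panel's far corners are at (172,143) and (389,144), against (170,143) and (391,142) predicted for lying flat. The gaps to the rim are even. I'll relax the press and let go.

Emit:
{"name": "move_arm", "arguments": {
  "moves": [
    [0.1, 0, -0.1, 0, -0.6],
    [0.15, 0, -0.2, 0, -0.6],
    [0.15, 0, -0.2, 0, 0.05],
    [0.15, 0, -0.2, 0, 0.15],
    [0.15, 0, -0.2, 0, 0.3],
    [0.15, 0, -0.2, 0, 0.5],
    [0.15, 0, -0.2, 0, 0.5],
    [0.15, 0, -1, 0, 0.5],
    [0.15, 0, -3, 0, 0.5],
    [0.15, 0, -7, 0, 0.5],
    [0.15, 0, -12, 0, 0.5],
    [0.15, 0, -12, 0, 0.5]
  ]
}}

```text
clock: 26.35
tool_pos: [0.5067, -0.2755, 0.1826]
tool_rot: [[0.099, 0.995, 0.008], [0.995, -0.099, -0.007], [-0.006, 0.009, -1.0]]
force: [-1.0, 0.5, 0.0]
opening: 0.749
finger_force: 0.0
```

Run:
```python
from h import *
s=bot.read_state(); print(s['clock'],s['tool_pos'],s['opening'],s['force'],s['finger_force'])
c=cal('wrist'); a=np.radians(-5.7);R=np.array([[np.cos(a),-np.sin(a),0],[np.sin(a),np.cos(a),0],[0,0,1]])
im=imaging.read_camera('wrist'); cv2.imwrite('pics/w10.png',im[...,::-1]); g=cv2.cvtColor(im,cv2.COLOR_RGB2GRAY)
for r in nets.masks_of('wrist','cover')[:2]:
    cs=max(cv2.findContours(r['mask'].astype('uint8'),0,2)[0],key=cv2.contourArea); print(r['p'],cv2.approxPolyDP(cs,3,True)[:,0].tolist())
P=lambda x,y,z:proj('wrist',np.array([.507,-.2715,z])+R@[x,y,0],c)
print('panel',[P(x,y,.06).round(1).tolist() for x,y in((.05,.06),(-.05,.06),(-.05,-.06),(.05,-.06))]); print('lug',[P(x,y,.09).round(1).tolist() for x,y in((.022,.007),(-.022,.007),(-.022,-.007),(.022,-.007))])
# brightness along housing y at x=+-.035 and along x at y=+-.04: gaps show dark
def prof(f,lo,hi):
    for k in np.arange(lo,hi,.001): yield int(g[tuple(f(k)[::-1].round().astype(int))])
for x in (.035,-.035): print('x',x,'y+',list(prof(lambda k:P(x,k,.06),.054,.072)),'y-',list(prof(lambda k:P(x,-k,.06),.054,.072)))
for y in (.045,-.045): print('y',y,'x+',list(prof(lambda k:P(k,y,.06),.045,.062)),'x-',list(prof(lambda k:P(-k,y,.06),.045,.062)))
```

```text
26.35 [ 0.5067 -0.2755  0.1826] 0.7487806742103921 [-1.041   0.4919  0.0071] 0.0
0.79 [[335, 131], [216, 133], [223, 265], [331, 264], [337, 189]]
0.58 [[225, 0], [233, 33], [340, 17], [338, 0]]
panel [[339.5, 129.1], [216.7, 129.2], [223.0, 265.2], [333.5, 265.0]]
lug [[307.8, 200.9], [248.7, 201.0], [249.2, 218.9], [307.4, 218.8]]
x 0.035 y+ [69, 70, 72, 71, 66, 53, 64, 73, 72, 73, 75, 74, 75, 76, 76, 76, 76, 76] y- [48, 47, 46, 46, 47, 47, 43, 36, 25, 22, 25, 36, 44, 48, 46, 48, 48, 47]
x -0.035 y+ [61, 62, 62, 61, 54, 53, 64, 67, 66, 64, 42, 39, 67, 68, 67, 68, 67, 69] y- [30, 30, 33, 30, 30, 29, 29, 21, 18, 15, 20, 24, 26, 31, 31, 31, 29, 29]
y 0.045 x+ [68, 67, 63, 54, 54, 60, 62, 58, 34, 19, 32, 58, 59, 58, 62, 64, 65] x- [59, 61, 61, 61, 60, 55, 50, 55, 57, 24, 52, 58, 57, 59, 58, 57, 59]
y -0.045 x+ [33, 45, 52, 50, 43, 47, 45, 47, 27, 20, 35, 47, 48, 48, 48, 47, 49] x- [32, 32, 32, 33, 33, 31, 29, 32, 28, 18, 28, 29, 28, 29, 29, 31, 32]
```

```bash
python3 -c "
from bench import bot; print(bot.job_done())"
```

```text
the job is handed in; nothing more can be done
None
```

The cover was drawn from the rack, leaned on the rest lug up, re-gripped by its lug and laid flat in the housing rebate within about 2 mm by the wrist camera, then handed in at about 26 s with no verdict returned; I viewed 11 pictures, one over the limit of 10.

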